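Turn the rocking praline stand so it straddles the light bar

TASK

The praline stand rocks because two of its feet are up on the light bar. Turn it on its feet, without picking it up, until it straddles the middle of the bar squarely, two feet on the counter on each side, standing level and steady with its card facing straight out to the customers, away from you; then let go. Do not tip the pralines off, knock the glass shelf above or disturb the other goods.

Things in the scene. Friction and masses are not known exactly. Their poses are not given: they have to be found in the camera images.
- stand: Loose footed stand, 0.6 kg: dark 130 x 130 mm praline tray (underside 60, rim top 78 mm up) on four 8 mm brass legs with 14 mm rubber ball feet at x, y = +-45 mm. Origin: midway between the feet, level with their undersides (z = 0 when standing level). z up through the knob, x towards the card. At the start it leans about 7 degrees, two opposite feet on the light bar, card 36-54 deg anticlockwise of display x.
- knob (a point): middle of the stand's pale wooden knob, an upright cylinder 34 mm in diameter, 30 mm high, on the stand's axis 137 mm above the undersides of its feet, on a brass post 10 mm in diameter. It can be pinched from any side and used to turn the stand.
- card (a point): middle of the turquoise card, upright, 70 mm wide, 45 mm high, 5 mm thick, fixed on the +x edge of the stand's tray, 62.5 mm from the stand's axis; its top edge is 122 mm above the undersides of the feet
- display: Fixed light bar and glass shelf over it. Light bar: black strip with a pale glowing line, 28 mm wide (x), 260 mm long (y), 8 mm high, fixed to the counter. Origin: middle of the bar, at counter height. x points across the bar, straight out to the customers (away from the robot); y along the bar; z up.
- shelf_edge (a point): middle of the brass front edge (nearest the robot) of the fixed glass shelf, 25 mm beyond the bar's centre line, underside 260 mm, top 272 mm above the counter; the shelf is 500 mm wide, 105 mm deep, on 16 mm steel posts at display x 115, y +-235 mm. No room for a gripper upright over the knob: lean the tool back towards the robot, 25 to 45 degrees from vertical.
- gift_a: bystander, leave alone: turquoise gift box with cream ribbon, 65 x 65 x 45 high mm; origin at the centre of its underside
- gift_b: bystander, leave alone: red gift box with cream ribbon, 60 x 80 x 35 high mm; origin at the centre of its underside
- tablet_box: bystander, leave alone: flat orange box with dark ribbon, 90 x 55 x 18 high mm; origin at the centre of its underside
- jar: bystander, leave alone: amber glass jar with brass cap, 56 diameter, 85 high mm; origin at the centre of its underside
- tin: bystander, leave alone: tin with turquoise band, 60 diameter, 70 high mm; origin at the centre of its underside
- truffle_tray: bystander, leave alone: black tray of truffles, 75 x 100 x 30 high mm; origin at the centre of its underside
- dish: bystander, leave alone: white ceramic dish, 90 diameter, 30 high mm; origin at the centre of its underside
There are look-alikes about, which are no part of the job. Leave any blue look-alike of the stand alone.

How it is judged:
At the end, for the whole second after the job is handed in: Stand released, at rest, level within 1.7 degrees, all four feet on the counter (origin below 4 mm), square to the light bar within 12 degrees, card on the customers' side, its middle within 22 mm of the bar's centre line and within 75 mm of the bar's middle along it (angle between stand's own z axis and vertical below 0.03 rad and height (world z) of stand below 0.004 m and angle between the x axis of stand and the x axis of display, either way round below 0.21 rad and x of card in the frame of display above 0.03 m and x of stand in the frame of display between -0.022 and 0.022 m and y of stand in the frame of display between -0.075 and 0.075 m and linear speed of stand below 0.01 m/s and angular speed of stand below 0.05 rad/s and contact force between the fingers and stand below 0.1 N); the robot touches nothing.
It fails at once if the stand is lifted more than 35 mm off the counter (height (world z) of stand above 0.035 m).
It fails at once if the stand is tipped more than 20 degrees (angle between stand's own z axis and vertical above 0.35 rad).
It fails at once if the display fitting or its glass shelf is knocked with more than 12 N (contact force between any of the arm, the fingers and display above 12 N).
It fails at once if a bystander is moved more than 25 mm (distance of any of gift_a, gift_b, tablet_box, jar, tin, truffle_tray, dish from where it was at the start of the episode above 0.025 m).
It also fails if it takes over 43 s, if anything falls off the work surface, if the arm or the gripper's body presses on something with over 40 N, if the wrist force passes 120 N, or if a joint passes its speed limit or range.

ROBOT

A 6-joint arm with a two-finger parallel gripper is mounted at the origin on the work surface. World frame = base frame: x ahead of the robot, y to its left, z up, the work surface at z = 0. Lengths are in m, angles in rad, forces in N, time in s.
With the tool pointing down it reaches from about 0.35 to 0.975 m from the base axis. Payload 4.9 kg.
Tool frame: the origin (TCP) lies between the finger pads; the fingertips stand 14 mm ahead of it and the grasp point (between the pads) lies 5 mm behind it (manip.tcp_to_tips is the distance from the TCP to the fingertips, in m); z points along the fingers, y is the line along which they close (so a half turn about z gives the same grasp; the last joint's range is limited). The gripper opens to 85 mm and grips with 20 to 120 N. Pads are 22 mm wide; open, the fingers measure 114 mm over their backs; the gripper's body (76 mm by 85 mm) begins 54 mm behind the grasp point. The pads swing forward as they close: fully open they stand 13 mm farther back than shut.
Start: joints at [-1.334, 0.053, 1.613, -0, 1.476, -0.119], TCP at [0.218, -0.586, 0.245] pointing down, gripper open.
Joint ranges: [-3.01, 3.01], [-1.01, 2.22], [0.06, 2.58], [-1.02, 4.17], [0.09, 2.62], [-3.14, 3.14]. Speed limits (rad/s): [2.57, 2.57, 3.14, 3.14, 3.14, 3.14].

INTERFACE

Orientations are given as a unit quaternion [w, x, y, z].
In Python, from plant import manip gives the robot as it stands.
- The arm moves only by the tool servo_tool, never from a script. Its argument "moves" is a list that holds one entry, the list of rows, each a list of 7 numbers: the shift along the tool's x, y, z in mm, then the turn, a rotation vector about the tool's x, y, z in degrees, then the finger opening in mm, from 0 to 85.4. In form: [[[x, y, z, ax, ay, az, fingers], ...]]. A call has 1 to 12 rows; each row shifts and turns the commanded pose from where the row before left it, along the tool's axes as they then stand; what a row does not reach is not made up. A row lasts 1/8 s, in which the tool goes at most 62.5 mm and 10.7 degrees, less where a joint would pass 70% of its speed; a pose out of reach is approached as far as the arm can. A call with a gripper value outside its range is refused whole. The fingers move at their own pace and stop on an object; the grip force is fixed at half the most. Time passes only in rows, so rows that do not move let the fingers close. It gives the time, the measured TCP pose, the force, the opening and the grip force at its end, in the units of the state.
- manip.state(): the state, without advancing time (a new reading comes with each control period).
- manip.grab_frame(name): name is "side" or "top"; returns a dict with "image" (480x640x3 uint8, blue, green, red), "mtx" (3x3 intrinsics, pixels), "eye" and "rotation" of the camera in the world. Camera axes: x right, y down, z forward; pixel columns grow to the right and rows downward; lengths in m; the calibration is good to about 2 mm. A picture is of the moment at which its call begins. There is no depth.
- manip.job_done(): hands the job in; it is judged then, once.
The state is a dict: "time": time; "joint_pos": joint angles; "joint_vel": joint speeds; "joint_efforts": joint torques, N m; "tool_pos": TCP position; "tool_rot": TCP orientation; "contact_force": force on the tool from outside, world axes, zero at the start; "ft_torque": the same for the moment, N m; "gripper_width": opening from 0.0 (shut) to 1.0 (fully open); "grasp_force": force on a finger pad.
Only numpy, scipy, OpenCV 4.12 (cv2) and the standard library are available. Lean on these libraries where they do the work, as an engineer would, in place of code of your own. Each camera call takes 0.05 s, during which the arm holds its last target. There are 200 camera calls.

## Working session

There is one attempt and no reset: what is moved stays moved. The work goes in short steps, Python scripts to look and compute and a tool call to move; the robot and the scene stay as the last step left them, time stands still between calls to the robot, and variables do not carry over. Pictures are saved under pics/ and viewed, at most 10 in all, crops included, and the job is handed in when it is done.

Besides the shell and the picture viewer there is one more tool, called as name(argument=value, ...), one argument or row to a line, values as JSON. servo_tool: Moves the arm, as the interface text tells. Its arguments: {"type":"object","properties":{"moves":{"type":"array"}},"required":["moves"]}

```bash
mkdir -p pics
python3 - <<'E'
from plant import manip
import cv2,pickle
for n in("side","top"):
    f=manip.grab_frame(n); cv2.imwrite(f"pics/{n}0.png",f["image"]); pickle.dump(f,open(f"{n}0.pkl","wb"))
    print(n,f["mtx"],f["eye"],f["rotation"])
s=manip.state();print(s["time"],s["tool_pos"],s["tool_rot"])
E
```

```text
side [[592.09317552   0.         307.32817363]
 [  0.         592.09317552 240.45953219]
 [  0.           0.           1.        ]] [0.29060219 0.92697359 1.27502411] [ 0.04997565 -0.11605397  0.93231013 -0.33886831]
top [[531.35486867   0.         320.33996148]
 [  0.         531.35486867 245.83749381]
 [  0.           0.           1.        ]] [0.41699061 0.02537502 1.3929706 ] [-0.03768238  0.70790099 -0.70439698  0.03579279]
0.1 [ 0.21759393 -0.58532452  0.24417873] [-9.34826276e-04  9.84218074e-01  1.76957359e-01 -3.40177045e-05]
```

View pics/side0.png

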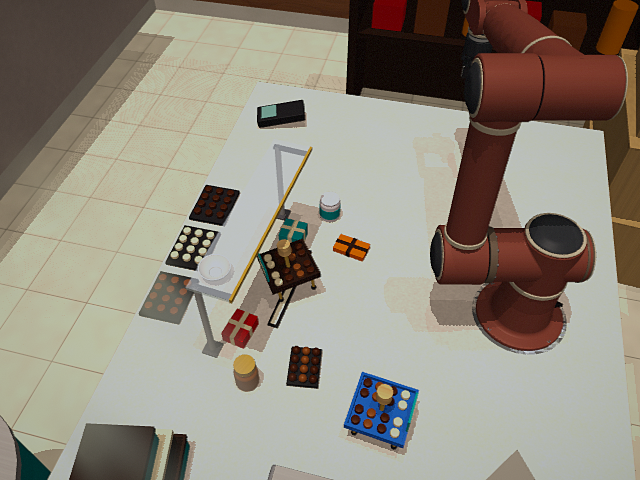

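View pics/top0.png

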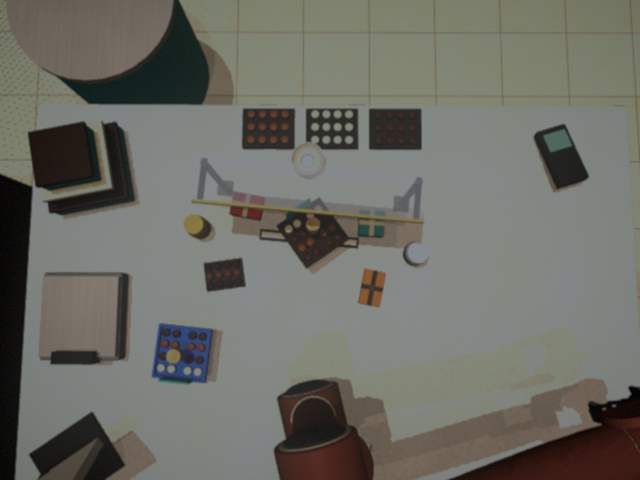

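Candidates: the dark stand with a pale knob at side (288,262) / top (313,230), and the blue look-alike at side (383,408) / top (182,352). The truffle tray at side (304,366) has no knob. I choose the dark stand and will check it in one close crop.

Run:
```python
import cv2,numpy as np
a=cv2.imread("pics/side0.png")[215:335,225:345]; b=cv2.imread("pics/top0.png")[190:280,250:370]
a=cv2.resize(a,(396,396),interpolation=cv2.INTER_CUBIC)
a=cv2.imread("pics/side0.png")[215:335,225:335]
A=cv2.resize(a,None,fx=4.5,fy=4.5,interpolation=cv2.INTER_CUBIC)
cv2.imwrite("pics/c_side.png",A)
b=cv2.imread("pics/top0.png")[140:290,180:440]
B=cv2.convertScaleAbs(cv2.resize(b,None,fx=3,fy=3,interpolation=cv2.INTER_CUBIC),alpha=1.4,beta=20)
cv2.imwrite("pics/c_top.png",B)
```

```text
(no output)
```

View pics/c_side.png

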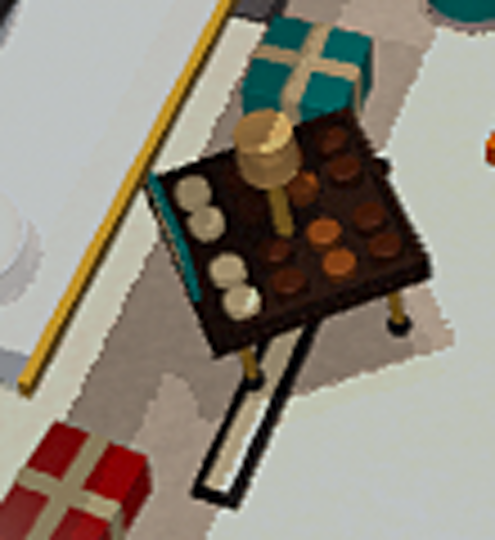

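View pics/c_top.png

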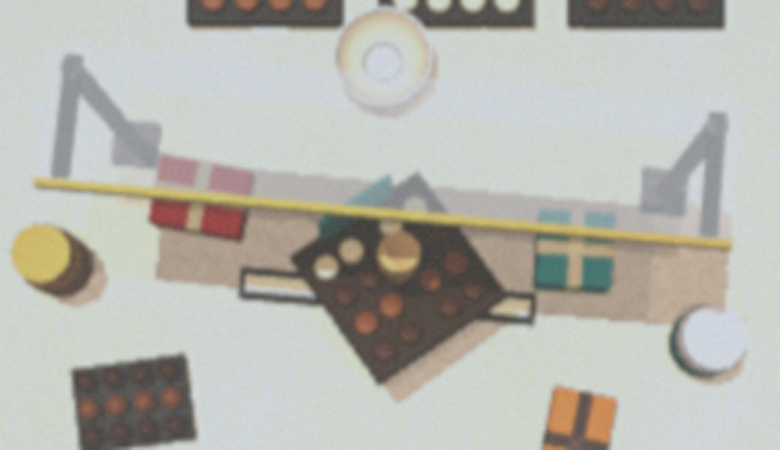

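The crops confirm it: dark tray, turquoise card at side (262,267), knob middle at side (284.6,248.3) / top (313,225). The bar ends are at top (260,234) and (358,243).

```bash
cat > h.py <<'E'
import numpy as np,pickle
from scipy.spatial.transform import Rotation as R
from scipy.optimize import least_squares
def ray(f,u,v):
    d=R.from_quat(f["rotation"],scalar_first=True).apply(np.linalg.solve(f["mtx"],[u,v,1.]))
    return np.array(f["eye"]),d
def onz(f,u,v,z):
    e,d=ray(f,u,v); return e+d*(z-e[2])/d[2]
def proj(f,p):
    q=R.from_quat(f["rotation"],scalar_first=True).inv().apply(np.asarray(p)-f["eye"]); q=q@f["mtx"].T; return q[...,:2]/q[...,2:]
def tri(fs,uvs):
    return least_squares(lambda p:np.concatenate([proj(f,p)-uv for f,uv in zip(fs,uvs)]),[.5,0,.1])
E
python3 - <<'E'
from h import *
np.set_printoptions(precision=4,suppress=True)
s,t=[pickle.load(open(n+"0.pkl","rb")) for n in("side","top")]
L=onz(t,260.2,234.2,.008);Rr=onz(t,357.8,242.7,.008)
c=(L+Rr)/2;d=(L-Rr)[:2]; print("bar",L,Rr,c,"len",np.linalg.norm(d),"yaw x",np.degrees(np.arctan2(d[1],d[0]))-90)
print("bar end side",onz(s,225+216/4.5,215+495/4.5,.004))
e1=onz(t,192.3,201,.272);e2=onz(t,423.3,221.3,.272);print("shelf",e1,e2,(e1+e2)/2)
k=tri([s,t],[(284.6,248.3),(313,224.7)]);print("knob",k.x,k.fun)
for n,u,v in(("l",293,258),("b",382,382),("r",506,294),("far",416,176)): print(n,onz(t,180+u/3,140+v/3,.08))
# fit stand: origin x,y, yaw, tilt sign
yaw=np.arctan2(d[1],d[0])-np.pi/2
for lean in(-1,1):
  ax=np.array([-np.sin(yaw),np.cos(yaw),0])
  def st(p):
    r=R.from_rotvec(ax*np.radians(7)*lean)*R.from_euler('z',p[2]); return r,np.array([p[0],p[1],.008])
  pts=np.array([[.065,.065,.078],[-.065,.065,.078],[-.065,-.065,.078],[.065,-.065,.078],[0,0,.137]])
  ut=np.array([[293,258],[382,382],[506,294],[416,176],[399,254]])/3+[180,140]
  us=np.array([[217,352],[430,270],[349,112],[151,180],[268,150]])/4.5+[225,215]
  def f(p):
    r,o=st(p);P=r.apply(pts)+o
    res_s=proj(s,P)-us
    return np.concatenate([(proj(t,P)-ut).ravel(),res_s.ravel()])
  q=least_squares(f,[c[0],c[1],yaw+.8]);r,o=st(q.x)
  print(lean,q.x,np.degrees(q.x[2]-yaw),q.cost,r.apply(pts[4])+o);print(q.fun.reshape(-1,2))
E
```

```text
bar [0.5915 0.1876 0.008 ] [ 0.5702 -0.0687  0.008 ] [0.5808 0.0594 0.008 ] len 0.25721311847447653 yaw x -4.734952661197582
bar end side [0.5903 0.1855 0.004 ]
shelf [0.6291 0.3033 0.272 ] [ 0.5876 -0.1904  0.272 ] [0.6083 0.0565 0.272 ]
knob [0.5958 0.0464 0.1415] [-0.9472 -0.148   0.1391  0.9098]
l [0.6032 0.1359 0.08  ]
b [0.5003 0.0611 0.08  ]
r [ 0.5739 -0.0411  0.08  ]
far [0.6729 0.034  0.08  ]
-1 [0.5982 0.0482 0.6457] 41.72939246921517 72.03802741654239 [0.5816 0.0495 0.144 ]
[[-1.8342  0.3323]
 [-0.1637  0.9329]
 [ 0.4801 -1.0494]
 [-0.8958 -3.757 ]
 [-1.2313  6.7476]
 [-1.2709 -2.4862]
 [-0.1845  1.779 ]
 [-1.4604 -1.9362]
 [-4.1693 -4.7472]
 [ 4.2608  1.2073]]
1 [0.5767 0.05   0.6168] 40.07771509866497 16.638399827090655 [0.5933 0.0486 0.144 ]
[[-1.7312  0.4117]
 [-1.6076  1.2473]
 [ 0.235   0.9448]
 [ 0.0873 -0.8233]
 [-0.8182  1.8329]
 [-1.2287 -2.1496]
 [ 0.4064 -2.5009]
 [ 0.3561 -1.7776]
 [-2.0912  0.2112]
 [-0.2248  0.0512]]
```

The stand leans towards the customers, with its card about 41° off and its knob near (0.595, 0.048, 0.143). Next I work out the approach rows.

```bash
cat > plan.py <<'E'
from h import *
np.set_printoptions(precision=1,suppress=True)
yawD=np.radians(-4.7); D0=np.array([.581,.0585,0])
def toolR(az,lean):
    a,l=np.radians([az,lean]); z=np.array([np.sin(l)*np.cos(a),np.sin(l)*np.sin(a),-np.cos(l)]); y=np.array([np.sin(a),-np.cos(a),0])
    return R.from_matrix(np.c_[np.cross(y,z),y,z])
def rel(p,r,p2,r2): return r.inv().apply(p2-p)*1e3, (r.inv()*r2).as_rotvec(degrees=True)
E
python3 - <<'E'
from plan import *
from plant import manip
s=manip.state();p=s["tool_pos"];r=R.from_quat(s["tool_rot"],scalar_first=True)
Rg=toolR(15.3,36);K=np.array([.5945,.048,.145]);g=K+Rg.apply([0,0,.005])
pre=g-Rg.apply([0,0,.12]);a=np.array([.45,.03,.29])
print("to a",rel(p,r,a,r)); print("rot",rel(a,r,a,Rg)); print("pre",rel(a,Rg,pre,Rg),pre,g)
E
```

```text
to a (array([ 432.2, -495.9,  -44.8]), array([0., 0., 0.]))
rot (array([0., 0., 0.]), array([-1.7, 36. ,  4.9]))
pre (array([31.4, 20.8, 87. ]), array([0., 0., 0.])) [0.5 0.  0.2] [0.6 0.  0.1]
```

servo_tool(
  moves=[
    [[36,-41.3,-3.7,0,0,0,85],[36,-41.3,-3.7,0,0,0,85],[36,-41.3,-3.7,0,0,0,85],[36,-41.3,-3.7,0,0,0,85],[36,-41.3,-3.7,0,0,0,85],[36,-41.3,-3.7,0,0,0,85],[36,-41.3,-3.7,0,0,0,85],[36,-41.3,-3.7,0,0,0,85],[36,-41.3,-3.7,0,0,0,85],[36,-41.3,-3.7,0,0,0,85],[36,-41.3,-3.7,0,0,0,85],[36,-41.3,-3.7,0,0,0,85]],
  ],
)

```text
time: 1.6
tool_pos: [0.4501, 0.0311, 0.2895]
tool_rot: [0.0, 0.984, 0.177, 0.0]
contact_force: [2.2, -0.2, 0.7]
gripper_width: 0.995
grasp_force: 0.0
```

servo_tool(
  moves=[
    [[0,0,0,-0.3,6,0.8,85],[0,0,0,-0.3,6,0.8,85],[0,0,0,-0.3,6,0.8,85],[0,0,0,-0.3,6,0.8,85],[0,0,0,-0.3,6,0.8,85],[0,0,0,-0.3,6,0.8,85],[0,0,0,0,0,0,85]],
  ],
)

```text
time: 2.48
tool_pos: [0.449, 0.0289, 0.288]
tool_rot: [-0.039, 0.943, 0.127, 0.306]
contact_force: [-0.3, 0.2, -0.4]
gripper_width: 0.994
grasp_force: 0.0
```

Run:
```python
from plan import *
from plant import manip
s=manip.state();p=s["tool_pos"];r=R.from_quat(s["tool_rot"],scalar_first=True)
print(s["time"],p*1e3,s["joint_pos"]*57.3,s["contact_force"])
Rg=toolR(15.3,36);K=np.array([.5945,.048,.145]);g=K+Rg.apply([0,0,.005])
pre=g-Rg.apply([0,0,.12]);print("pre",rel(p,r,pre,Rg))
```

```text
2.475 [449.   28.9 288. ] [-16.6 -50.3 132.1  19.4  67.7  55.6] [-0.3  0.2 -0.4]
pre (array([33.7, 19.8, 86.2]), array([0.2, 0.1, 0.1]))
```

servo_tool(
  moves=[
    [[11.2,6.6,28.7,0,0,0,85],[11.2,6.6,28.7,0,0,0,85],[11.2,6.6,28.7,0,0,0,85],[0,0,20,0,0,0,85],[0,0,20,0,0,0,85],[0,0,20,0,0,0,85],[0,0,10,0,0,0,85],[0,0,0,0,0,0,85]],
  ],
)

```text
time: 3.48
tool_pos: [0.5701, 0.0415, 0.1824]
tool_rot: [-0.04, 0.943, 0.128, 0.306]
contact_force: [0.3, -0.1, 0.2]
gripper_width: 0.994
grasp_force: 0.0
```

Run:
```python
from plan import *
from plant import manip
import cv2
f=manip.grab_frame("side");t=manip.grab_frame("top")
a=f["image"][190:320,220:350];b=t["image"][170:300,250:380]
o=np.hstack([cv2.resize(a,(400,400),interpolation=2),cv2.resize(cv2.convertScaleAbs(b,alpha=1.4,beta=20),(400,400),interpolation=2)])
cv2.imwrite("pics/pre.png",o)
s=manip.state();p=s["tool_pos"];r=R.from_quat(s["tool_rot"],scalar_first=True)
print(s["time"],p*1e3,s["joint_pos"]*57.3,s["contact_force"])
for P in(p,p+r.apply([0,0,.045]),np.array([.5945,.048,.143])): print((proj(f,P)-[220,190])*400/130,(proj(t,P)-[250,170])*400/130+[400,0])
```

```text
3.575 [570.4  41.2 183.9] [-10.1 -21.7 125.2  20.7  45.   53.9] [ 0.1 -0.6  0.1]
[226.3 145.8] [600.1 196.9]
[194.8 175.7] [592.  169.8]
[196.8 179.5] [592.2 172.5]
```

View pics/pre.png

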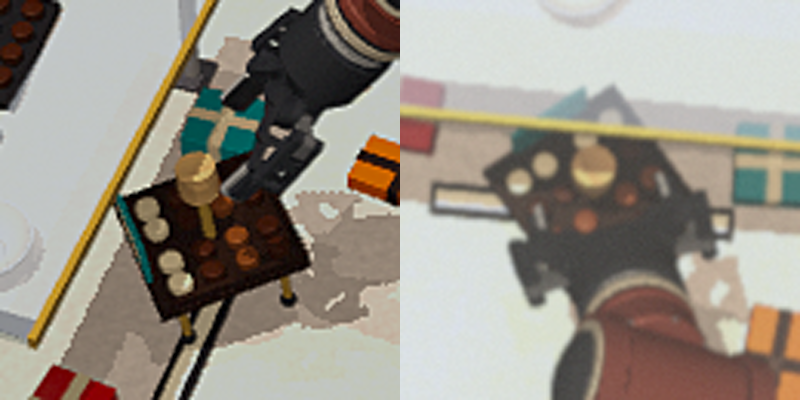

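The knob is centred between the open fingers at (197,178) in the left half and (593,167) in the right half. I'll advance and close.

servo_tool(
  moves=[
    [[0,0,17,0,0,0,85],[0,0,17,0,0,0,85],[0,0,15,0,0,0,85],[0,0,0,0,0,0,30],[0,0,0,0,0,0,30],[0,0,0,0,0,0,30],[0,0,0,0,0,0,30],[0,0,0,0,0,0,30]],
  ],
)

```text
time: 4.58
tool_pos: [0.5989, 0.0486, 0.1456]
tool_rot: [-0.04, 0.942, 0.127, 0.308]
contact_force: [-2.2, -0.8, 5.4]
gripper_width: 0.378
grasp_force: 59.1
```

```bash
cat > turn.py <<'E'
from plan import *
from plant import manip
s=manip.state();p=s["tool_pos"];r=R.from_quat(s["tool_rot"],scalar_first=True)
print(s["time"],p*1e3,s["contact_force"],s["ft_torque"],s["gripper_width"],s["grasp_force"])
Dx=R.from_euler('z',yawD); ydir=Dx.apply([0,1,0])
def stand(y,tilt,ox,oz): # degrees rel display, mm
    return Dx.apply([ox/1e3,-.009,0])+D0+[0,0,oz/1e3], R.from_rotvec(ydir*np.radians(tilt))*R.from_euler('z',yawD+np.radians(y))
def compose(S,G): return S[0]+S[1].apply(G[0]),S[1]*G[1]
def goto(Y0,wps):
    global p,r
    S=stand(*Y0);G=(S[1].inv().apply(p-S[0]),S[1].inv()*r)
    P,Q=p,r
    for w in wps:
        p2,r2=compose(stand(*w),G);a,b=rel(P,Q,p2,r2);a=a.round(1);b=b.round(1);print([*a.tolist(),*b.tolist(),30])
        P=P+Q.apply(a/1e3);Q=Q*R.from_rotvec(b,degrees=True)
    return P,Q
E
python3 - <<'E'
from turn import *
# yaw, tilt, ox, oz
Y=np.linspace(40.5,0,13)
w=[]
for y in Y[1:]:
    f=np.clip((np.sin(np.radians(45-y))*63.6-13)/8,0,1); w.append((y,7*(1-f),-3+3*f,8*(1-f)))
goto((40.5,7,-3,8),w)
E
```

```text
4.575 [598.9  48.6 145.6] [-2.2 -0.8  5.4] [0.6 0.2 0.1] 0.3781211979325736 59.11484241485596
[-0.1, 0.3, -0.0, -2.3, -0.2, 2.5, 30]
[-0.0, 0.2, -0.1, -2.3, -0.1, 2.5, 30]
[-5.5, -0.9, -1.3, -2.7, 2.5, 2.2, 30]
[-6.7, -0.9, -1.6, -2.7, 2.9, 2.2, 30]
[-2.7, -0.1, -0.7, -2.4, 1.0, 2.5, 30]
[-0.0, 0.3, -0.0, -2.3, -0.1, 2.5, 30]
[-0.1, 0.3, -0.0, -2.3, -0.2, 2.4, 30]
[-0.0, 0.2, -0.1, -2.3, -0.1, 2.5, 30]
[-0.1, 0.3, -0.0, -2.3, -0.2, 2.5, 30]
[-0.0, 0.3, -0.0, -2.3, -0.1, 2.5, 30]
[-0.1, 0.2, -0.1, -2.3, -0.2, 2.4, 30]
[-0.1, 0.3, -0.0, -2.3, -0.1, 2.5, 30]
```

Gripped. I'll spread the levelling later and more slowly, so it tolerates error in the start angle.

Run:
```python
from turn import *
Y=np.linspace(40.5,0,13)
w=[]
for y in Y[1:]:
    f=np.clip((28-y)/18,0,1); w.append((y,7*(1-f),-3+3*f,8*(1-f)))
goto((40.5,7,-3,8),w)
```

```text
4.575 [598.9  48.6 145.6] [-2.2 -0.8  5.4] [0.6 0.2 0.1] 0.3781211979325736 59.11484241485596
[-0.1, 0.3, -0.0, -2.3, -0.2, 2.5, 30]
[-0.0, 0.2, -0.1, -2.3, -0.1, 2.5, 30]
[-0.1, 0.3, -0.0, -2.3, -0.2, 2.4, 30]
[-0.8, 0.1, -0.2, -2.3, 0.3, 2.5, 30]
[-2.8, -0.0, -0.8, -2.4, 1.1, 2.4, 30]
[-2.8, 0.1, -0.7, -2.4, 1.2, 2.5, 30]
[-2.8, 0.2, -0.7, -2.3, 1.1, 2.6, 30]
[-2.9, 0.4, -0.7, -2.2, 1.2, 2.6, 30]
[-3.0, 0.5, -0.8, -2.2, 1.1, 2.6, 30]
[-0.1, 0.3, -0.0, -2.3, -0.1, 2.5, 30]
[-0.1, 0.3, -0.1, -2.3, -0.1, 2.5, 30]
[-0.0, 0.2, -0.0, -2.2, -0.2, 2.5, 30]
```

servo_tool(
  moves=[
    [[0,0.3,0,-2.3,-0.2,2.5,30],[0,0.2,0,-2.3,-0.1,2.5,30],[0,0.3,0,-2.3,-0.2,2.4,30],[-0.8,0.1,-0.2,-2.3,0.3,2.5,30]],
  ],
)

```text
time: 5.08
tool_pos: [0.597, 0.0484, 0.1434]
tool_rot: [0.01, 0.951, 0.02, 0.31]
contact_force: [-1.4, 4.9, 1.5]
gripper_width: 0.377
grasp_force: 62.2
```

servo_tool(
  moves=[
    [[-2.8,0,-0.8,-2.4,1.1,2.4,30],[-2.8,0.1,-0.7,-2.4,1.2,2.5,30],[-2.8,0.2,-0.7,-2.3,1.1,2.6,30],[-2.9,0.4,-0.7,-2.2,1.2,2.6,30],[-3,0.5,-0.8,-2.2,1.1,2.6,30]],
  ],
)

```text
time: 5.7
tool_pos: [0.5843, 0.0484, 0.1383]
tool_rot: [0.069, 0.924, -0.115, 0.358]
contact_force: [-1.2, 2.3, 3.1]
gripper_width: 0.38
grasp_force: 62.9
```

Run:
```python
from plan import *
from plant import manip
import cv2
f=manip.grab_frame("side");t=manip.grab_frame("top")
a=f["image"][200:330,210:340];b=t["image"][170:300,250:380]
o=np.hstack([cv2.resize(a,(400,400),interpolation=2),cv2.resize(cv2.convertScaleAbs(b,alpha=1.4,beta=20),(400,400),interpolation=2)])
cv2.imwrite("pics/mid.png",o)
s=manip.state();print(s["time"],s["contact_force"],s["ft_torque"],s["tool_pos"]*1e3,s["joint_pos"]*57.3)
```

```text
5.8 [-0.1 -0.2  2.4] [ 0.4 -0.  -0.2] [584.2  48.4 138.3] [  4.1 -15.1 127.  -29.8  31.  128.8]
```

View pics/mid.png

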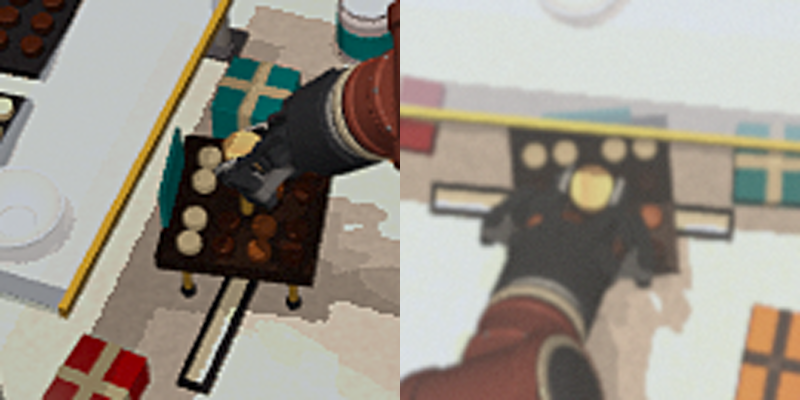

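About 10° remain (tray edge (668,118)→(680,270) against the bar's slope), as planned, and the feet are off the bar. I'll finish the turn.

servo_tool(
  moves=[
    [[0,0.3,0,-2.3,-0.1,2.5,30],[0,0.3,0,-2.3,-0.1,2.5,30],[0,0.2,0,-2.3,-0.2,2.5,30],[0,0,0,0,0,0,30]],
  ],
)

```text
time: 6.3
tool_pos: [0.5843, 0.0474, 0.1383]
tool_rot: [0.101, 0.91, -0.195, 0.351]
contact_force: [-0.5, 1.5, 3.1]
gripper_width: 0.383
grasp_force: 62.6
```

Run:
```python
from plan import *
from plant import manip
import cv2
f=manip.grab_frame("side");t=manip.grab_frame("top")
a=f["image"][200:330,210:340];b=t["image"][170:300,250:380]
o=np.hstack([cv2.resize(a,(400,400),interpolation=2),cv2.resize(cv2.convertScaleAbs(b,alpha=1.4,beta=20),(400,400),interpolation=2)])
cv2.imwrite("pics/mid2.png",o)
s=manip.state();print(s["time"],s["contact_force"],s["ft_torque"],s["tool_pos"]*1e3,s["joint_pos"]*57.3)
# predicted level, square stand
P=D0+R.from_euler('z',yawD).apply(np.array([[.065,.065,.078],[-.065,.065,.078],[-.065,-.065,.078],[.065,-.065,.078],[.0625,.035,.122],[.0625,-.035,.122]])+[0,-.009,0])
print(np.c_[(proj(f,P)-[210,200])*400/130,(proj(t,P)-[250,170])*400/130+[400,0]])
```

```text
6.4 [1.4 2.5 3.1] [ 0.9 -0.3  0.3] [584.3  47.2 138.3] [  7.7 -11.9 124.4 -40.4  37.8 148. ]
[[144.7 242.8 519.2 115.5]
 [295.2 284.7 504.2 273.9]
 [346.1 164.5 664.8 287.9]
 [202.3 126.9 678.2 129.1]
 [157.4 182.8 553.4 112. ]
 [189.1 119.9 641.9 119.6]]
```

View pics/mid2.png

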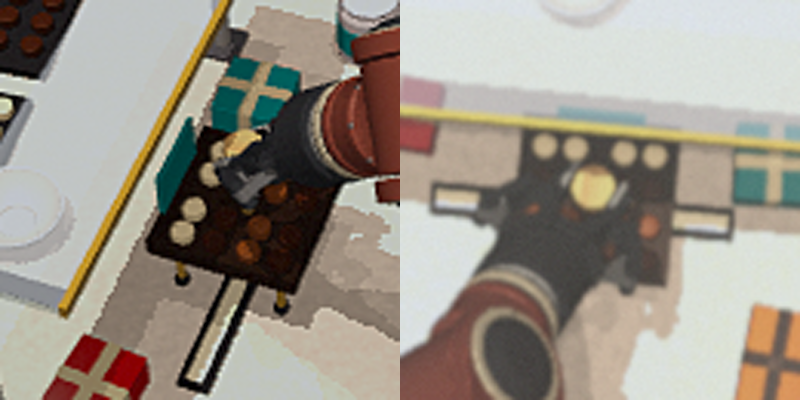

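Square within about 2°: the card's top edge runs (558,108)–(645,118) and the bar slopes 5.3°. The tray corners match the level prediction. I'll release slowly and back out along the tool.

servo_tool(
  moves=[
    [[0,0,0,0,0,0,42],[0,0,0,0,0,0,55],[0,0,0,0,0,0,85],[0,0,0,0,0,0,85],[0,0,0,0,0,0,85],[0,0,-15,0,0,0,85],[0,0,-20,0,0,0,85],[0,0,-30,0,0,0,85],[0,0,-40,0,0,0,85],[0,0,-40,0,0,0,85],[0,0,0,0,0,0,85]],
  ],
)

```text
time: 7.78
tool_pos: [0.4975, 0.0946, 0.2478]
tool_rot: [0.1, 0.91, -0.196, 0.353]
contact_force: [0.5, 0.8, 0.1]
gripper_width: 0.994
grasp_force: 0.0
```

Run:
```python
from plan import *
from plant import manip
import cv2
f=manip.grab_frame("side");t=manip.grab_frame("top")
a=f["image"][200:330,210:340];b=t["image"][170:300,250:380]
o=np.hstack([cv2.resize(a,(400,400),interpolation=2),cv2.resize(cv2.convertScaleAbs(b,alpha=1.4,beta=20),(400,400),interpolation=2)])
cv2.imwrite("pics/end.png",o)
s=manip.state();print(s["time"],s["contact_force"],s["tool_pos"]*1e3)
P=D0+R.from_euler('z',yawD).apply(np.array([[.065,.065,.078],[-.065,.065,.078],[-.065,-.065,.078],[.065,-.065,.078],[.0625,.035,.122],[.0625,-.035,.122],[0,0,.137]])+[0,-.009,0])
print(np.c_[(proj(f,P)-[210,200])*400/130,(proj(t,P)-[250,170])*400/130+[400,0]])
```

```text
7.875 [-0.3  0.6 -0.2] [496.9  93.5 243.8]
[[144.7 242.8 519.2 115.5]
 [295.2 284.7 504.2 273.9]
 [346.1 164.5 664.8 287.9]
 [202.3 126.9 678.2 129.1]
 [157.4 182.8 553.4 112. ]
 [189.1 119.9 641.9 119.6]
 [244.4 158.2 590.2 191.8]]
```

View pics/end.png

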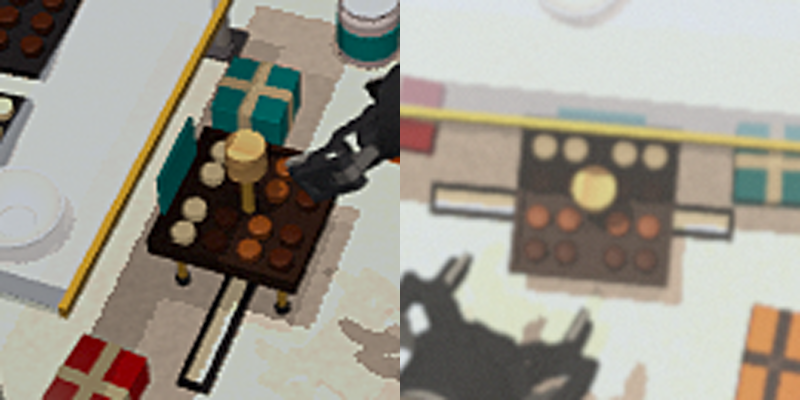

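Released: knob at (594,187), tray corners within 1–2 source pixels of the level, square prediction, all 16 pralines on, goods undisturbed.

```bash
python3 -c "
from plant import manip
print(manip.job_done())"
```

```text
the job is handed in; nothing more can be done
None
```

I turned the stand on its feet until it straddled the bar, released it and handed the job in at about 8 s: the last picture shows it standing level, square to the bar within about 2°, card facing the customers and all 16 pralines on; no verdict came back.

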